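Put the work lamps and their batteries away in the brazing shop

TASK

End of the lesson: hang every work lamp on the lamp rail, one to a snap hook, pressing its ring in past the sprung gate so that the gate snaps shut behind it and the lamp hangs freely. Put every battery pack on charge, one to a bay: slide it in along the guides, terminals first, fully home until the spring catch clicks in behind its shoulder. The order does not matter; leave the spanner, jar, pipe and brick where they are.

Things in the scene. Friction and masses are not known exactly. Their poses are not given: they have to be found in the camera images.
- lamp0: Cordless work lamp, 0.35 kg, standing: 64 mm round black foot, white and yellow body (60 mm diameter, 95 mm high), on top a rigid upright square steel ring. Origin: middle of the ring's round top bar (7 mm diameter, along y), 150.5 mm above the underside; z up. Ring in the y-z plane, 54 mm wide outside, 42 inside, legs 8 mm thick in x, opening 52 mm high (3.5 to 55.5 mm below the origin).
- lamp1: Second work lamp, exactly like lamp0, origin and axes too. A lamp can be gripped from above across the two flat side legs of its ring (54 mm along y), just below the top bar. None from the start if absent.
- lamp2: Third work lamp, exactly like lamp0, origin and axes too. None from the start if absent.
- pack0: Slide-in battery pack, 0.45 kg: grey and black block 90 mm long (x), 52 wide (y), 62 high, flat on the bench. Origin: centre of the underside; +x is its front, with brass terminals. A black shoe on the front half of its underside (x = 5 to 45 mm, 66 mm wide, 12 high) stands out 7 mm either side; the ledges' rear ends at x = 5 mm are the shoulders a catch clicks behind.
- pack1: Second battery pack, exactly like pack0. Grip it from above across its 52 mm width, above the shoe. None from the start if absent.
- pack2: Third battery pack, exactly like pack0. None from the start if absent.
- hook0_seat (a point): Snap hook at the rail's -y end. This point: middle of the seat's upper face, 195 mm above the bench; -x is the front (towards the robot). Opens upward. Throat 22 mm long: inner face of the upright nose at x = -11 mm, spine at +11. Nose 8 mm thick, rounded tip at x = -15, top at z = +26.5 mm. Seat and spine 10 mm wide in y, underside at z = -8, highest part z = +35.
- hook1_seat (a point): Middle snap hook, like hook0, 95 mm from each neighbour. The fixed green rail carries them: 24 mm square tube along y behind the hooks (x = 36 to 60 mm from this point, z = -22 to +2), a steel stem from spine to tube at z = -8 to +2, two posts at y = -160 and +160 mm, flat base plate 350 x 140 x 10 mm on the bench. A hanging lamp's bar lies 3.5 mm above the seat point, the lamp free below.
- hook2_seat (a point): Snap hook at the rail's +y end, like hook0. To hang a lamp, bring its ring in level from the front, bar above the nose and hook going through the opening (bar about 38 mm above this point), bar along y; at about x = -3 mm press straight down: the bar swings the gate into the throat (up to 10 N) and the gate snaps up again as the bar reaches the seat.
- gate0 (a joint): Orange sprung gate across the mouth of hook0: 0 rad shut, grows as it is pressed down into the throat, to 1.25; springs shut by itself. Hinged 9 mm behind (+x) and 29 mm above the seat point, it slopes forward to the inside of the nose's tip, 24 mm above the seat point. It cannot swing upward.
- gate1 (a joint): Gate of hook1, like gate0.
- gate2 (a joint): Gate of hook2, like gate0.
- bay0_home (a point): Charger bay at the -y end. This point: where the origin of a pack lies when fully home (front against the contacts), on the deck, 30 mm above the bench; -x is the open front (towards the robot). Packs slide in along +x, terminals first, shoe down. Guide rails 12 mm high, 69 mm apart (1.5 mm clearance either side of the shoe), flared at the front, from x = -70 to +45 mm.
- bay1_home (a point): Middle charger bay, like bay0, 95 mm from each neighbour. The charger is fixed: grey deck from x = -70 to +45 mm, y = -142 to +142 mm about this point; behind it, x = 45 to 75 mm, a black housing with brass contacts, top 52 mm above the deck.
- bay2_home (a point): Charger bay at the +y end, like bay0. Set a pack down on the deck about 68 mm in front of this point, its front half between the flared guides, then push it straight in along +x (about 10 N) until it stops at home.
- catch0 (a joint): Orange spring catch on the +y side of bay0 (x = -41 to +1 mm from its home point, 11 mm high): 0 rad at rest, that is free or clicked in behind a pack's shoulder; 0.08 to 0.18 while the shoe pushes it aside, from about 60 mm before home; clicks in behind the shoulder in the last 4 mm.
- catch1 (a joint): Spring catch of bay1, like catch0.
- catch2 (a joint): Spring catch of bay2, like catch0.
- wrench: Open spanner, 150 mm, lying flat; not part of the job, leave it where it is. Origin: underside, near its centre.
- pipe: Steel pipe offcut, 90 mm diameter, 50 mm high, standing; not part of the job, leave it where it is. Origin: underside, near its centre.
- flux: White jar with a red cap, 66 mm diameter, 75 mm high; not part of the job, leave it where it is. Origin: underside, near its centre.
- brick: Half fire brick, 114 x 100 x 62 mm; not part of the job, leave it where it is. Origin: underside, near its centre.
Things that resemble listed ones, but are neither listed nor needed, are in the scene too. What is shaped like the lamp2 but green or pink is not meant.

How it is judged (in metres and radians):
At the end, for the whole second after the job is handed in: Each lamp present hangs at rest (under 80 mm/s) and within 0.25 rad of upright, its ring bar within 20 mm of a hook's seat point, that gate shut (under 0.12 rad). Each pack present is at rest within 6 mm of a bay's home point, that catch sprung back (under 0.04 rad) (((distance between lamp0 and hook0_seat below 0.02 m and value of joint gate0 below 0.12 rad) or (distance between lamp0 and hook1_seat below 0.02 m and value of joint gate1 below 0.12 rad) or (distance between lamp0 and hook2_seat below 0.02 m and value of joint gate2 below 0.12 rad)) and angle between each of lamp0, lamp1, lamp2's own z axis and vertical below 0.25 rad and linear speed of each of lamp0, lamp1, lamp2 below 0.08 m/s and ((distance between lamp1 and hook0_seat below 0.02 m and value of joint gate0 below 0.12 rad) or (distance between lamp1 and hook1_seat below 0.02 m and value of joint gate1 below 0.12 rad) or (distance between lamp1 and hook2_seat below 0.02 m and value of joint gate2 below 0.12 rad)) and ((distance between lamp2 and hook0_seat below 0.02 m and value of joint gate0 below 0.12 rad) or (distance between lamp2 and hook1_seat below 0.02 m and value of joint gate1 below 0.12 rad) or (distance between lamp2 and hook2_seat below 0.02 m and value of joint gate2 below 0.12 rad)) and ((distance between pack0 and bay0_home below 0.006 m and value of joint catch0 below 0.04 rad) or (distance between pack0 and bay1_home below 0.006 m and value of joint catch1 below 0.04 rad) or (distance between pack0 and bay2_home below 0.006 m and value of joint catch2 below 0.04 rad)) and linear speed of each of pack0, pack1, pack2 below 0.03 m/s and ((distance between pack1 and bay0_home below 0.006 m and value of joint catch0 below 0.04 rad) or (distance between pack1 and bay1_home below 0.006 m and value of joint catch1 below 0.04 rad) or (distance between pack1 and bay2_home below 0.006 m and value of joint catch2 below 0.04 rad)) and ((distance between pack2 and bay0_home below 0.006 m and value of joint catch0 below 0.04 rad) or (distance between pack2 and bay1_home below 0.006 m and value of joint catch1 below 0.04 rad) or (distance between pack2 and bay2_home below 0.006 m and value of joint catch2 below 0.04 rad))); the robot touches nothing.
It fails at once if the spanner, the jar, the pipe or the brick is moved by more than 40 mm (distance of any of wrench, pipe, flux, brick from where it was at the start of the episode above 0.04 m).
Of lamp0, lamp1, lamp2 only 2 to 3 are there at a start; the rules pass over those that are not, and their reading is None.
Of pack0, pack1, pack2 only 2 to 3 are there at a start; the rules pass over those that are not, and their reading is None.
At some moment in a run one of pack0, pack1, pack2 may be knocked a few centimetres aside while the robot is not near it.
It also fails if it takes over 210 s, if anything falls off the work surface, if the arm or the gripper's body presses on something with over 40 N, if the wrist force passes 120 N, or if a joint passes its speed limit or range.

ROBOT

A 7-joint arm with a two-finger parallel gripper is mounted at the origin on the work surface. World frame = base frame: x ahead of the robot, y to its left, z up, the work surface at z = 0. Lengths are in mm, angles in rad, forces in N, time in s.
With the tool pointing down it reaches from about 400 to 900 mm from the base axis. Payload 5.6 kg.
Tool frame: the origin (TCP) lies midway between the tips of the shut fingers; the grasp point (between the pads) lies 19 mm behind it; x points along the fingers, y is the direction in which the jaws open and shut, and the axes are right-handed (so a half turn about x gives the same grasp; the last joint's range is limited). The gripper opens to 92 mm and grips with 3 to 60 N. Pads are 20 mm wide; open, the fingers measure 128 mm over their backs; the gripper's body (75 mm by 189 mm) begins 69 mm behind the grasp point.
Start: joints at [1.063, 0.468, -0.012, 1.603, 0.006, 1.071, -0.056], TCP at [291.321, -581.069, 214.592] pointing down, gripper open.
Joint ranges: [-2.53, 2.53], [-0.31, 2.02], [-1.57, 1.55], [0.28, 2.44], [-1.29, 4.43], [0.15, 1.84], [-2.92, 2.92]. Speed limits (rad/s): [2.57, 2.57, 3.14, 3.14, 3.14, 3.14, 3.14].

INTERFACE

Orientations are given as a rotation vector (axis times angle).
In Python, from cell import robot, grip, kin, viewer gives the robot as it stands. Calls block until the motion is done:
- robot.movep(position, orientation): joint-space move of the TCP to a pose.
- robot.servo_line(position, feed=150, rotation=None): straight line of the TCP; rotation=None keeps the orientation; feed is the mean speed in mm/s.
- robot.goto_joints(angles): joint-space move.
- grip(opening, newtons=None): opening from 0.0 (shut) to 1.0 (fully open); newtons is the grip in N (None keeps the last); returns when the fingers have stopped.
- robot.hold(seconds).
- kin.ik(position, orientation): joint angles nearest the present ones, or None.
- robot.observe(): the state.
- viewer.read_camera(name): name is "side" or "top"; returns the picture (480x640x3 uint8, red, green, blue); there is no depth.
- viewer.camera_info(name): a dict with "camera_matrix" (3x3 intrinsics, pixels), "R" (3x3) and "t" (3): a world point X has camera coordinates R X + t. Camera axes: x right, y down, z forward; pixel columns grow to the right and rows downward; lengths in mm; the calibration is good to about 2 mm. A picture is of the moment at which its call begins. camera_info takes no time and is no camera call.
A pose or a line that the arm cannot do raises robot.IKError and nothing moves.
- robot.job_done(): hands the job in, once; it reports no verdict.
Trained networks look in the newest picture that a camera, given by its name, has taken for a name from the list of things; names that differ only in an ending like _2 or _b are one class to them, and where a whole thing is asked for, a point or a joint stands for the part that bears it (a point fixed in the world has none). Each returns a list of dicts, best first, with "confidence" (0 to 1); they miss things now and then, are a little off and sometimes report something else, mostly with a low value. They report only what shows in the picture. A call takes as long as a camera call. They do not tell look-alikes from the thing itself.
- viewer.silhouettes(name, camera): "mask" (480x640 bool, what is visible of it).
- viewer.pinpoint(name, camera): "at" ([x, y, z] in mm, in the coordinates of the camera as it stood for that picture, good to about 4 mm: a listed point, or the origin of a listed thing).
The state is a dict: "t": time; "joints": joint angles; "joint_velocities": joint speeds; "joint_torque": joint torques, N m; "tcp_pos": TCP position; "tcp_rot": TCP orientation; "contact_force": force on the tool from outside, world axes, zero at the start; "wrist_torque": the same for the moment, N m; "grip_width": opening from 0.0 (shut) to 1.0 (fully open).
Only numpy, scipy, OpenCV 4.12 (cv2) and the standard library are available. Lean on these libraries where they do the work, as an engineer would, in place of code of your own. Each camera call takes 0.05 s, during which the arm holds its last target. There are 200 camera calls.

## Working session

There is one attempt and no reset: what is moved stays moved. The work goes in short steps, each a Python script; the robot and the scene stay as the last script left them, time stands still between calls to the robot, and variables do not carry over. Pictures are saved under pics/ and viewed, about 12 in all and at most 16, crops included, and the job is handed in when it is done.

```bash
ls; mkdir -p pics; cat > h.py <<'E'
import numpy as np, cv2
from scipy.spatial.transform import Rotation as R
from cell import robot, grip, kin, viewer
def cam(n):
    i=viewer.camera_info(n); return np.array(i["camera_matrix"]),np.array(i["R"]),np.array(i["t"])
def toworld(n,p):
    K,Rm,t=cam(n); return Rm.T@(np.array(p)-t)
def proj(n,X):
    K,Rm,t=cam(n); c=K@(Rm@np.array(X,float)+t); return c[:2]/c[2]
def ray(n,uv,z):
    K,Rm,t=cam(n); d=Rm.T@np.linalg.inv(K)@[uv[0],uv[1],1]; o=-Rm.T@t; return o+d*(z-o[2])/d[2]
def save(n,name):
    im=viewer.read_camera(n); cv2.imwrite(f"pics/{name}.png",cv2.cvtColor(im,cv2.COLOR_RGB2BGR)); return im
E
cat > a.py <<'E'
from h import *
o=robot.observe(); print(o)
for c in("top","side"):
    save(c,c+"0"); print(c,cam(c)[2], -cam(c)[1].T@cam(c)[2])
    for n in("lamp0","pack0","hook0_seat","hook1_seat","hook2_seat","bay0_home","bay1_home","bay2_home","wrench","pipe","flux","brick"):
        for d in viewer.pinpoint(n,c):
            w=toworld(c,d["at"]); print(n,round(d["confidence"],2),w.round(0),proj(c,w).round(0))
E
python3 a.py; cat > /dev/null
```

```text
pics
{'t': 0.0, 'joints': array([ 1.06299227,  0.46836618, -0.01157352,  1.60360509,  0.00601394,
        1.07138512, -0.05630446]), 'joint_velocities': array([-0.00164592,  0.00133962, -0.00091336, -0.00014734, -0.00075881,
        0.00045615, -0.00142794]), 'joint_torque': array([ 1.51382519e-04, -5.20572889e+01, -1.18884697e-02, -2.43748838e+01,
       -5.65827813e-02,  1.73474243e-02,  1.64035291e-04]), 'tcp_pos': array([ 291.02330539, -580.57301282,  213.65513621]), 'tcp_rot': array([ 1.96293651,  0.46628071, -1.9640263 ]), 'contact_force': array([ 0.06373415,  0.03579048, -0.32408526]), 'wrist_torque': array([-0.00790117,  0.03555474, -0.02468399]), 'grip_width': 0.9983168691401182}
top [  30.22342577  482.35755846 1456.18574363] [ 196.6026337    33.51491715 1521.27687958]
lamp0 0.96 [625. 449. 146.] [158. 183.]
lamp0 0.94 [429. 202. 148.] [253. 255.]
lamp0 0.92 [398. 543. 149.] [117. 271.]
lamp0 0.85 [409. 318. 149.] [207. 264.]
lamp0 0.84 [436.  78. 146.] [302. 252.]
lamp0 0.62 [236. 294. 147.] [216. 334.]
pack0 0.93 [ 447. -319.   -2.] [445. 253.]
pack0 0.8 [437. -95.  -2.] 
[... 1058 characters left out ...]
 [615. 192. 195.] [313. 164.]
hook1_seat 0.38 [ 633. -302.   32.] [429. 275.]
hook2_seat 0.29 [ 645. -113.   34.] [386. 241.]
hook2_seat 0.18 [ 590. -492.   -1.] [470. 326.]
bay0_home 0.81 [ 634. -302.   31.] [430. 276.]
bay0_home 0.31 [503. 452.  -2.] [240. 186.]
bay1_home 0.79 [ 638. -205.   32.] [406. 258.]
bay1_home 0.72 [ 631. -303.   33.] [429. 276.]
bay2_home 0.95 [ 646. -113.   32.] [386. 241.]
bay2_home 0.46 [427.   5.   4.] [313. 264.]
bay2_home 0.31 [ 633. -301.   33.] [429. 275.]
wrench 0.75 [425.   6.   1.] [312. 264.]
pipe 0.51 [506. 454.   2.] [240. 185.]
flux 0.66 [ 475. -437.   -1.] [432. 338.]
flux 0.55 [607.  98. 194.] [332. 179.]
brick 0.73 [ 594. -492.    3.] [471. 324.]
```

```bash
python3 - <<'E'
import cv2
a=cv2.imread("pics/top0.png")
b=a[140:360,80:540]; cv2.imwrite("pics/top0c.png",cv2.resize(b,None,fx=1.73,fy=1.73,interpolation=2))
b=cv2.imread("pics/side0.png")[100:380,150:520]; cv2.imwrite("pics/side0c.png",cv2.resize(b,None,fx=2.1,fy=2.1,interpolation=2))
E
```

```text
(no output)
```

View pics/top0c.png

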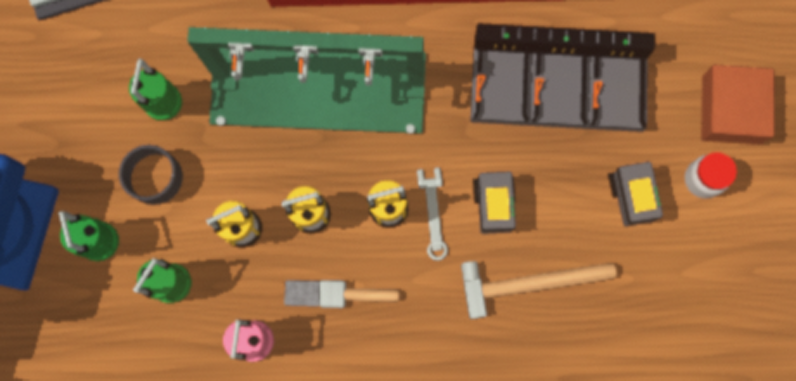

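View pics/side0c.png

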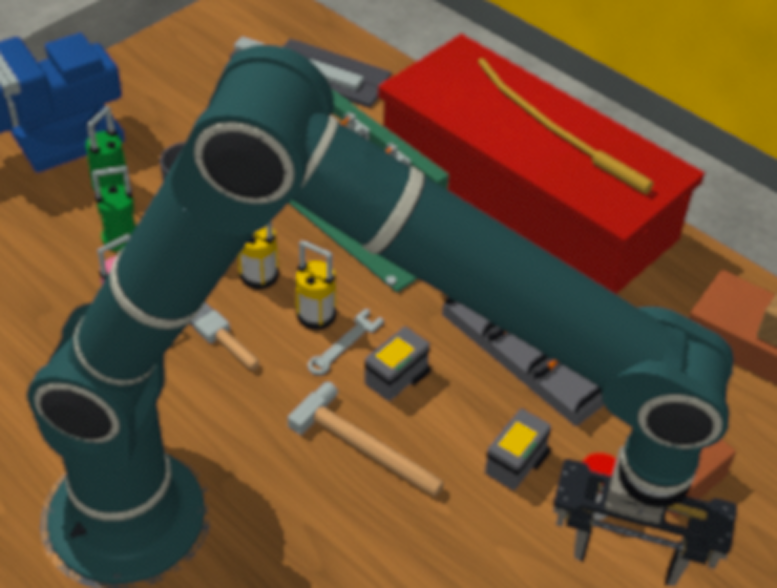

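The top crop shows three yellow lamps at crop px (236,222), (306,207) and (387,203). These fit the description; the green ones and the pink one (248,340) are decoys. Two packs lie at (496,202) and (637,195), both with the shoe facing +x. The wrench is at (432,212). The rail has three hooks and the charger three bays. Next I clear the arm from the side view and refine the poses.

```bash
cat > b.py <<'E'
from h import *
import pickle
j=list(robot.observe()["joints"]); j[0]=2.2; robot.goto_joints(j)
P={}; M={}
for k in range(3):
    for c in("top","side"):
        im=save(c,f"{c}1_{k}")
        names=["hook0_seat","hook1_seat","hook2_seat","bay0_home","bay1_home","bay2_home"]+(["pack0","lamp0"] if k<2 else [])
        for n in names:
            for d in viewer.pinpoint(n,c):
                P.setdefault((n,c),[]).append((d["confidence"],toworld(c,d["at"])))
        if k==0:
            for n in("pack0","lamp0","catch0","gate0"):
                M[n,c]=[(d["confidence"],d["mask"]) for d in viewer.silhouettes(n,c)]
for k,v in P.items():
    print(k,[(round(a,2),*b.round(0).astype(int)) for a,b in v if a>.3])
for k,v in M.items():
    for a,m in v: print(k,round(a,2),m.sum(),np.argwhere(m).mean(0)[::-1].round(0))
pickle.dump((P,M),open("pm.pkl","wb"))
E
python3 b.py
```

```text
('hook0_seat', 'top') [(0.92, np.int64(608), np.int64(98), np.int64(191)), (0.81, np.int64(608), np.int64(95), np.int64(190)), (0.79, np.int64(608), np.int64(98), np.int64(189))]
('hook1_seat', 'top') [(0.61, np.int64(609), np.int64(197), np.int64(195)), (0.94, np.int64(611), np.int64(193), np.int64(193)), (0.89, np.int64(610), np.int64(197), np.int64(195))]
('hook2_seat', 'top') [(0.87, np.int64(617), np.int64(286), np.int64(198)), (0.82, np.int64(617), np.int64(290), np.int64(195)), (0.74, np.int64(586), np.int64(-495), np.int64(-1)), (0.56, np.int64(619), np.int64(287), np.int64(194))]
('bay0_home', 'top') [(0.72, np.int64(627), np.int64(-300), np.int64(30)), (0.64, np.int64(624), np.int64(-298), np.int64(26)), (0.39, np.int64(437), np.int64(75), np.int64(147)), (0.69, np.int64(624), np.int64(-299), np.int64(29))]
('bay1_home', 'top') [(0.67, np.int64(635), np.int64(-202), np.int64(27)), (0.58, np.int64(635), np.int64(-204), np.int64(29)), (0.6, np.int64(635), np.int64(-204), np.int64(29))]
('bay2_home', 'top') [(0.83, np.int64(644), np.int64(-118), np.int64(29)), (0.67, np.int64(
[... 3944 characters left out ...]
. 276.]
('lamp0', 'top') 0.78 590 [223. 337.]
('lamp0', 'top') 0.64 501 [257. 261.]
('lamp0', 'top') 0.62 592 [216. 269.]
('lamp0', 'top') 0.61 21 [424. 191.]
('lamp0', 'top') 0.58 733 [169. 193.]
('lamp0', 'top') 0.54 879 [447. 252.]
('catch0', 'top') 0.38 18 [390. 188.]
('gate0', 'top') 0.27 525 [257. 261.]
('pack0', 'side') 0.97 802 [396. 313.]
('pack0', 'side') 0.69 694 [339. 273.]
('lamp0', 'side') 0.81 509 [266. 158.]
('lamp0', 'side') 0.78 586 [300. 239.]
('lamp0', 'side') 0.69 638 [272. 219.]
('lamp0', 'side') 0.69 563 [205. 200.]
('lamp0', 'side') 0.62 527 [200. 173.]
('lamp0', 'side') 0.61 567 [245. 206.]
('lamp0', 'side') 0.58 581 [207. 235.]
('catch0', 'side') 0.49 20 [419. 270.]
```

```bash
cat > fit.py <<'E'
from h import *
from scipy.optimize import minimize
def seg(a,b,n=60): return np.linspace(a,b,n)
def rect(x0,x1,y0,y1,z): 
    c=[(x0,y0,z),(x1,y0,z),(x1,y1,z),(x0,y1,z)]; return np.vstack([seg(c[i],c[(i+1)%4]) for i in range(4)])
MODEL={
 "charger":np.vstack([rect(45,75,-142,142,52),seg((-70,-142,0),(-70,142,0)),seg((-70,-142,0),(45,-142,0)),seg((-70,142,0),(45,142,0)),seg((-70,-142,-30),(-70,142,-30))]),
 "rail":np.vstack([rect(36,60,-160,160,2)]),
 "pack":np.vstack([rect(-45,45,-26,26,62),seg((-45,-26,0),(-45,26,0)),seg((-45,26,62),(-45,26,0)),seg((-45,-26,62),(-45,-26,0))]),
 "ring":np.vstack([seg((0,-27,0),(0,27,0)),seg((0,-24,0),(0,-24,-50)),seg((0,24,0),(0,24,-50))]),
}
S=4
def dist(im,kind,c=None):
    g=cv2.resize(im,None,fx=S,fy=S,interpolation=cv2.INTER_CUBIC)
    if kind=="ring":  # bright, unsaturated
        h=cv2.cvtColor(g,cv2.COLOR_RGB2HSV); e=((h[...,1]<70)&(h[...,2]>140)).astype(np.uint8)*255
    else: 
        e=cv2.Canny(cv2.GaussianBlur(g,(0,0),3),25,60)
    return cv2.distanceTransform(255-e,cv2.DIST_L2,5)
def world(m,p,z):
    c,s=np.cos(p[2]),np.sin(p[2]); 
    return np.c_[p[0]+c*m[:,0]-s*m[:,1],p[1]+s*m[:,0]+c*m[:,1],z+m[:,2]]
def pix(c,X):
    K,Rm,t=cam(c); q=(X@Rm.T+t)@K.T; return q[:,:2]/q[:,2:]
def cost(p,kind,z,D):
    r=0
    for c,d in D.items():
        uv=((pix(c,world(MODEL[kind],p,z))+.5)*S-.5)
        v=cv2.remap(d,uv[:,:1].astype(np.float32),uv[:,1:].astype(np.float32),cv2.INTER_LINEAR,borderValue=50)
        r+=np.minimum(v,10).mean()/S
    return r/len(D)
def fit(kind,z,p0,D,dy=.3):
    best=None
    for y in np.arange(-dy,dy+.001,.05):
        m=minimize(cost,[*p0[:2],p0[2]+y],args=(kind,z,D),method="Nelder-Mead",options=dict(initial_simplex=np.array([[0,0,0],[5,0,0],[0,5,0],[-3,-3,.06]])+[p0[0],p0[1],p0[2]+y]))
        if best is None or m.fun<best.fun: best=m
    return best.x,best.fun
E
cat > c.py <<'E'
from fit import *
ims={c:cv2.cvtColor(cv2.imread(f"pics/{c}1_0.png"),cv2.COLOR_BGR2RGB) for c in("top","side")}
E={k:{c:dist(i,k) for c,i in ims.items()} for k in("edge","ring")}
T=[("charger",30,(636,-205,-.08),.1),("rail",195,(613,194,-.063),.1),("pack",0,(440,-94.5,0),.2),("pack",0,(449,-320,.15),.25),
("ring",150.5,(438,75.5,0.1),.4),("ring",150.5,(434.5,202.5,.1),.4),("ring",150.5,(413.5,314.5,.3),.4)]
big={c:cv2.resize(cv2.cvtColor(i,cv2.COLOR_RGB2BGR),None,fx=4,fy=4,interpolation=2) for c,i in ims.items()}
for k,z,p,dy in T:
    D=E["ring" if k=="ring" else "edge"]
    for cs in(("top",),("side",),("top","side")):
        x,f=fit(k,z,p,{c:D[c] for c in cs},dy); print(k,cs,x.round(1)[:2],x[2].round(3),round(f,2))
    for c in big:
        for u in((pix(c,world(MODEL[k],x,z))+.5)*4): cv2.circle(big[c],tuple(int(v) for v in u),0,(255,0,255),2)
t=big["top"]; cv2.imwrite("pics/ovA.png",t[4*155:4*285,4*340:4*480]); cv2.imwrite("pics/ovB.png",t[4*155:4*295,4*180:4*330])
t=big["side"]; cv2.imwrite("pics/ovC.png",t[4*130:4*275,4*230:4*420])
E
python3 c.py
```

```text
charger ('top',) [ 632.6 -205.5] -0.08 1.18
charger ('side',) [ 640.1 -210.4] -0.086 1.3
charger ('top', 'side') [ 635.5 -206.2] -0.083 1.39Traceback (most recent call last):
  File "c.py", line 10, in <module>
    x,f=fit(k,z,p,{c:D[c] for c in cs},dy); print(k,cs,x.round(1)[:2],x[2].round(3),round(f,2))
        ~~~^^^^^^^^^^^^^^^^^^^^^^^^^^^^^^^
  File "fit.py", line 35, in fit
    m=minimize(cost,[*p0[:2],p0[2]+y],args=(kind,z,D),method="Nelder-Mead",options=dict(initial_simplex=np.array([[0,0,0],[5,0,0],[0,5,0],[-3,-3,.06]])+[p0[0],p0[1],p0[2]+y]))
    res = _minimize_neldermead(fun, x0, args, callback, bounds=bounds,
                               **options)
    fxr = func(xr)
    fx = function(np.copy(x), *(wrapper_args + args))
  File "fit.py", line 28, in cost
    uv=((pix(c,world(MODEL[kind],p,z))+.5)*S-.5)
         ~~~^^^^^^^^^^^^^^^^^^^^^^^^^^
  File "fit.py", line 24, in pix
    K,Rm,t=cam(c); q=(X@Rm.T+t)@K.T; return q[:,:2]/q[:,2:]
           ~~~^^^
  File "h.py", line 5, in cam
    i=viewer.camera_info(n); return np.array(i["camera_matrix"]),np.array(i["R"]),np.array(i["t"])
ValueError: time passes only in moves, steps and waits
```

```bash
sed -i 's/^def cam(n):/from functools import lru_cache\n@lru_cache\ndef cam(n):/' h.py; python3 c.py
```

```text
charger ('top',) [ 632.6 -205.5] -0.08 1.18
charger ('side',) [ 640.1 -210.4] -0.086 1.3
charger ('top', 'side') [ 635.5 -206.2] -0.083 1.39
rail ('top',) [611.8 202.8] -0.063 0.87
rail ('side',) [605.2 199.5] 0.066 1.2
rail ('top', 'side') [613.2 202.8] -0.061 1.33
pack ('top',) [436.5 -86. ] 0.148 0.92
pack ('side',) [ 439.9 -101.3] -0.158 1.25
pack ('top', 'side') [ 439.1 -100.7] -0.186 1.28
pack ('top',) [ 442.8 -326.9] 0.108 1.25
pack ('side',) [ 449.9 -325. ] 0.039 1.42
pack ('top', 'side') [ 444.1 -327. ] 0.091 1.44
ring ('top',) [438.3  79.1] 0.242 0.13
ring ('side',) [445.   81.9] 0.206 1.3
ring ('top', 'side') [439.2  79.4] 0.24 0.85
ring ('top',) [432.4 205.5] 0.235 0.17
ring ('side',) [439.2 206.8] 0.21 1.3
ring ('top', 'side') [433.4 205.4] 0.224 0.86
ring ('top',) [411.6 317.3] 0.415 0.3
ring ('side',) [417.8 314.7] 0.251 1.88
ring ('top', 'side') [412.9 316.7] 0.375 1.21
```

View pics/ovA.png

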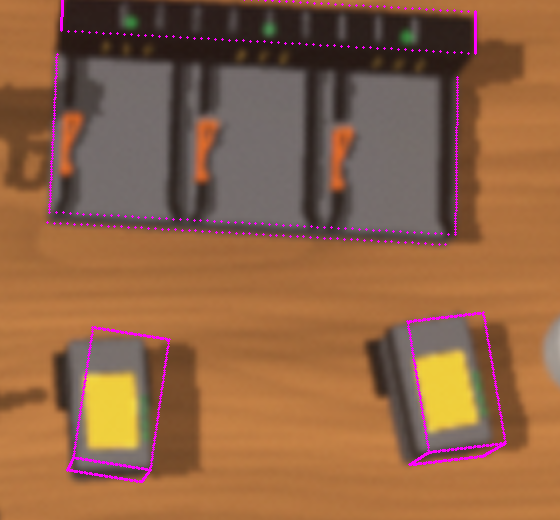

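View pics/ovB.png

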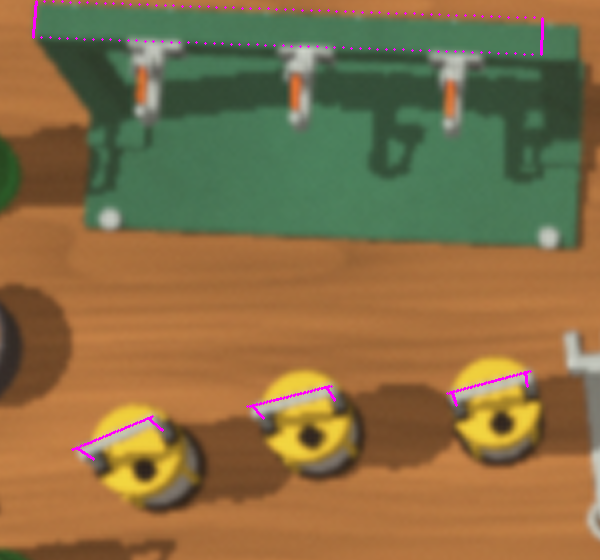

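```bash
python3 - <<'E'
from h import *
for q in ([(84,374),(88,449),(136,373),(138,447)],[(415,357),(428,432),(463,350),(478,422)]):
    w=[ray("top",(340+u/4-.5,155+v/4-.5),62) for u,v in q]
    for a,b in((0,1),(2,3)): d=w[a]-w[b]; print(np.arctan2(d[1],d[0]).round(3),end=" ")
    for a,b in((0,2),(1,3)): d=w[a]-w[b]; print(np.arctan2(-d[0],d[1]).round(3),end=" ")
    print(np.mean(w,0).round(1))
print(viewer.camera_info("top")["R"])
E
```

```text
0.013 -0.018 -0.007 0.014 [430.9 -93.5  62. ]
0.102 0.131 0.12 0.171 [ 438.8 -319.6   62. ]
[[-0.02749189 -0.99960573  0.00570787]
 [-0.9812817   0.02589827 -0.19082849]
 [ 0.19060543 -0.01084727 -0.9816068 ]]
```

View pics/ovC.png

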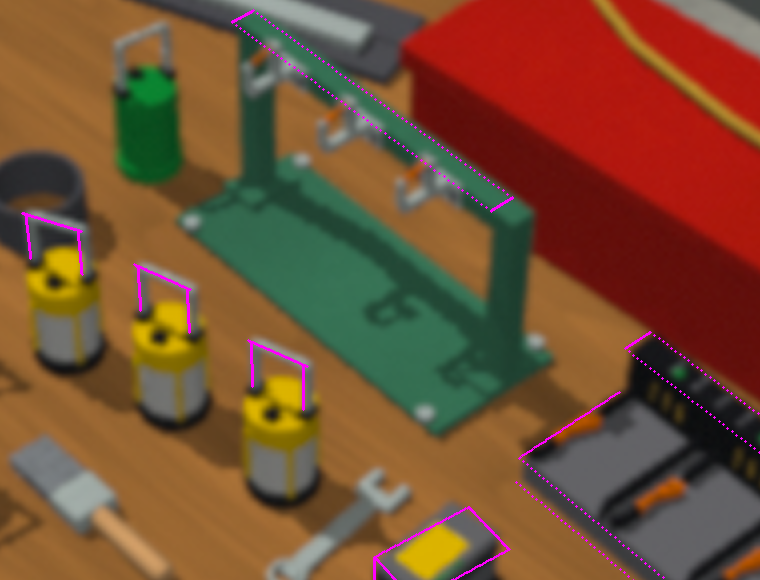

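Overlays show the charger wireframe fitting well: yaw -0.083, bay1 ≈ (636,-206). The rail yaw is -0.062. Pack yaws are ~0 and ~0.13, with the shoe and front towards +x. The three yellow lamps at ovB (120,430), (295,395) and (490,380) are confirmed, with ring yaws ~0.38, 0.23 and 0.24. The two cameras differ by ~6 mm in x, so I'll use their mean and check the fit in hand. Packs first.

```bash
cat > m.py <<'E'
from h import *
def rot(yaw):
    best=None; q=robot.observe()["joints"]
    for s in(1,-1):
        y=s*np.array([-np.sin(yaw),np.cos(yaw),0]); x=np.array([0,0,-1.]); yield R.from_matrix(np.c_[x,y,np.cross(x,y)]).as_rotvec()
def ori(pos,yaw):
    q=robot.observe()["joints"]; c=[]
    for r in rot(yaw):
        k=kin.ik(pos,r)
        if k is not None: c.append((np.abs(np.array(k)-q).max(),r))
    return min(c,key=lambda t:t[0])[1]
def mv(pos,yaw): robot.movep(list(pos),ori(pos,yaw))
def line(pos,feed=150,yaw=None): robot.servo_line(list(pos),feed,None if yaw is None else ori(pos,yaw))
def F(): return np.array(robot.observe()["contact_force"])
def tcp(): return np.array(robot.observe()["tcp_pos"])
def st(msg):
    o=robot.observe(); print(msg,"t",round(o["t"],1),"tcp",np.round(o["tcp_pos"],1),"F",np.round(o["contact_force"],1),"gw",round(o["grip_width"],3))
def frame(p,yaw,d): # local offset
    c,s=np.cos(yaw),np.sin(yaw); return np.array([p[0]+c*d[0]-s*d[1],p[1]+s*d[0]+c*d[1],p[2]+d[2]])
BY=-.083; BAY={i:frame((636,-206,30),BY,(0,(i-1)*95,0)) for i in range(3)}
RY=-.062; HOOK={i:frame((613,194,195),RY,(0,(i-1)*95,0)) for i in range(3)}
def see(name,near,tol=60,n=2,cams=("top","side")):
    out={}
    for c in cams:
        v=[]
        for _ in range(n):
            viewer.read_camera(c)
            w=[toworld(c,d["at"]) for d in viewer.pinpoint(name,c)]
            w=[x for x in w if np.linalg.norm(x-near)<tol]
            if w: v.append(min(w,key=lambda x:np.linalg.norm(x-near)))
        out[c]=np.mean(v,0).round(1) if v else None
    return out
E
cat > p1.py <<'E'
from m import *
import sys
pk={"A":((440,-95,0),0.0),"B":((449,-321,0),.13)}[sys.argv[1]]; b=int(sys.argv[2])
g=frame(pk[0],pk[1],(-12,0,22))
mv(g+[0,0,150],pk[1]); grip(1.0); line(g,120); st("at pack"); grip(0.0,45); st("gripped")
line(g+[0,0,90],150); st("lifted")
f=frame(BAY[b],BY,(-120-12,0,22+40)); mv(f,BY); robot.hold(.3); st("front")
e=frame(BAY[b],BY,(-120,0,40)); s=see("pack0",e,n=3); print("expect",e.round(1),s)
for c,v in s.items():
    if v is not None: d=v-e; cc,ss=np.cos(BY),np.sin(BY); print(c,"local dx,dy",(cc*d[0]+ss*d[1]).round(1),(-ss*d[0]+cc*d[1]).round(1))
save("top","front"+sys.argv[1])
E
python3 p1.py A 2
```

```text
at pack t 11.6 tcp [428.4 -95.   22.4] F [0.7 0.1 0.1] gw 1.004
gripped t 12.2 tcp [428.  -95.1  22. ] F [-0.6 -0.9  0.1] gw 0.557
lifted t 13.0 tcp [427.1 -95.3 111.2] F [-0.8  0.4 -4.3] gw 0.563
front t 13.7 tcp [ 511.6 -100.7   92. ] F [-0.3  0.7 -4.9] gw 0.563
expect [ 524.3 -101.4   70. ] {'top': array([ 522. , -100.7,   68.5]), 'side': array([523.8, -99.8,  68.2])}
top local dx,dy -2.3 0.5
side local dx,dy -0.6 1.5
```

```bash
sed -i 's/(636,-206,30)/(636.5,-207,30)/' m.py; cat > p2.py <<'E'
from m import *
import sys
b=int(sys.argv[1]); B=BAY[b]; dy=0.
c,s=np.cos(BY),np.sin(BY); loc=lambda v:np.array([c*v[0]+s*v[1],-s*v[0]+c*v[1],v[2]])
P=lambda x,z:frame(B,BY,(x-12,dy,22+z))
line(P(-85,15),120,yaw=BY); line(P(-72,3),60); st("over deck"); f0=loc(F())
line(P(-72,0.7),20); print("down",(loc(F())-f0).round(1))
x=-72
while x<8:
    x+=3 if x<-12 else 1.5
    line(P(x,0.7),30); f=loc(F())-f0; a=loc(tcp()-B)
    print(x,"act",(a[0]+12).round(1),a[1].round(1),"F",f.round(1),"dy",round(dy,2))
    if abs(f[1])>3: dy+=np.clip(.12*f[1],-1,1)
    if abs(f[0])>30: break
robot.hold(.3); st("end"); print("actual x",loc(tcp()-B)+[12,0,0])
save("top",f"in{b}"); save("side",f"ins{b}")
E
python3 p2.py 2
```

```text
over deck t 15.3 tcp [ 560.6 -106.7   54.8] F [-0.6 -2.7 -6.5] gw 0.564
down [ 0.8 -2.2  1.8]
-69 act -69.7 -1.3 F [-1.1 -2.4  1.6] dy 0.0
-66 act -67.1 -1.2 F [-1.2 -0.8  1.9] dy 0.0
-63 act -64.1 -1.1 F [-0.9 -2.7  0.8] dy 0.0
-60 act -61.6 -1.1 F [-1.5 -2.5  0.4] dy 0.0
-57 act -59.4 -1.2 F [-3.9 -2.1  1.5] dy 0.0
-54 act -56.8 -1.4 F [-4.1 -1.8  1.1] dy 0.0
-51 act -54.1 -1.6 F [-4.5 -2.8  0.6] dy 0.0
-48 act -51.3 -1.7 F [-5.5 -2.6  0.9] dy 0.0
-45 act -48.3 -1.7 F [-5.6 -2.4  1.9] dy 0.0
-42 act -45.2 -1.7 F [-5.  -2.8  1.6] dy 0.0
-39 act -42.2 -1.7 F [-4.5 -3.1  2.6] dy 0.0
-36 act -38.0 -2.0 F [-2.  -3.   1.2] dy -0.37
-33 act -34.6 -2.1 F [-1.9 -2.3  1.1] dy -0.37
-30 act -31.5 -2.0 F [-1.7 -2.4  1.5] dy -0.37
-27 act -28.6 -2.0 F [-1.8 -2.8  1.6] dy -0.37
-24 act -25.6 -2.0 F [-2.8 -3.6  1.5] dy -0.37
-21 act -22.6 -2.4 F [-2.8 -2.3  2.6] dy -0.8
-18 act -19.5 -2.3 F [-3.  -2.5  3. ] dy -0.8
-15 act -16.5 -2.3 F [-2.8 -2.1  2.4] dy -0.8
-12 act -13.5 -2.2 F [-1.9 -3.3  3.1] dy -0.8
-10.5 act -12.2 -2.5 F [-2.6 -1.6  2.5] dy -1.19
-9.0 act -10.8 -2.5 F [-3.1 -2.   3.3] dy -1.19
-7.5 act -9.3 -2.5 F [-2.8 -1.9  3.1] dy -1.19
-6.0 act -7.9 -2.5 F [-3.3 -2.1  3.1] dy -1.19
-4.5 act -6.3 -2.4 F [-3.8 -2.   2.4] dy -1.19
-3.0 act -4.8 -2.4 F [-2.  -2.9  1.7] dy -1.19
-1.5 act -3.3 -2.4 F [-3.7 -2.1  2.8] dy -1.19
0.0 act -0.6 -1.5 F [-1.7 -0.8  2.7] dy -1.19
1.5 act 0.9 -1.5 F [-2.  -1.1  1.4] dy -1.19
3.0 act 1.6 -1.4 F [-5.3 -1.8  3.7] dy -1.19
4.5 act 1.8 -1.3 F [-8.4 -1.4  7.5] dy -1.19
6.0 act 1.9 -1.2 F [-12.4  -1.3  10.7] dy -1.19
7.5 act 2.4 -1.0 F [-16.4  -1.3  12.5] dy -1.19
9.0 act 2.8 -0.6 F [-19.7  -0.7  12.9] dy -1.19
end t 24.4 tcp [ 635.2 -112.2   52.3] F [-18.9  -2.2   7.4] gw 0.563
actual x [ 2.83285764 -0.62604356 22.31047861]
```

The catch clicked (sideways force dropped near the end) and the pack stopped at home. Release it, then do pack B, first checking that it is still where it was measured.

```bash
sed -i 's/(636.5,-207,30)/(638,-208,30)/' m.py; cat > rel.py <<'E'
from m import *
t=tcp(); grip(0.8); line(t+[0,0,100],150); st("released")
E
python3 rel.py; python3 - <<'E'
from m import *
print(see("pack0",(449,-321,0),90)); print("home",BAY[2].round(1),see("pack0",BAY[2],40))
E
```

```text
released t 25.8 tcp [ 634.6 -112.5  151.5] F [-0.1  0.   0.4] gw 0.797
{'top': array([ 449.2, -319.3,   -0.5]), 'side': array([ 449.2, -323.1,   -1.9])}
home [ 645.9 -113.3   30. ] {'top': array([ 645.3, -110.7,   28. ]), 'side': array([ 644.9, -110.3,   31.9])}
```

```bash
python3 p1.py B 0 && python3 p2.py 0 | awk 'NR<5||NR>18'
```

```text
at pack t 29.6 tcp [ 437.6 -322.8   22.7] F [ 0.2  0.1 -0.8] gw 0.999
gripped t 30.3 tcp [ 437.1 -322.3   22. ] F [-0.2  1.7  1.5] gw 0.562
lifted t 31.0 tcp [ 436.2 -322.6  111.1] F [ 0.   0.5 -5.1] gw 0.561
front t 31.7 tcp [ 497.7 -292.7   91.8] F [-0.3 -0.  -3.5] gw 0.565
expect [ 510.5 -292.7   70. ] {'top': array([ 508.6, -292.3,   67.7]), 'side': array([ 512.1, -294.6,   69.8])}
top local dx,dy -2.0 0.3
side local dx,dy 1.7 -1.7
over deck t 33.3 tcp [ 546.4 -295.5   54.7] F [-0.4  0.4 -3.8] gw 0.562
down [ 1.2 -0.2 -0.1]
-69 act -68.7 -0.0 F [-0.2 -0.2  0.5] dy 0.0
-66 act -65.7 0.1 F [-0.3  0.1  0.3] dy 0.0
-21 act -21.0 -2.2 F [-3.  -0.3  0.5] dy -2.46
-18 act -18.0 -2.2 F [-3.4 -0.2 -1.1] dy -2.46
-15 act -15.0 -2.2 F [-3.9 -0.9  0.1] dy -2.46
-12 act -12.0 -2.2 F [-4.2  0.  -0.5] dy -2.46
-10.5 act -10.8 -2.2 F [-4.6  0.2 -0.5] dy -2.46
-9.0 act -9.3 -2.2 F [-5.  -0.2 -0.7] dy -2.46
-7.5 act -7.8 -2.2 F [-5.2 -0.9  0.1] dy -2.46
-6.0 act -6.3 -2.2 F [-5.2 -0.8 -0.5] dy -2.46
-4.5 act -4.9 -2.2 F [-3.9 -0.4 -0.1] dy -2.46
-3.0 act -1.0 -2.2 F [ 0.7 -0.2  0.1] dy -2.46
-1.5 act -0.5 -2.2 F [ 0.9 -0.2 -0. ] dy -2.46
0.0 act 0.4 -2.2 F [1.9 0.4 0.6] dy -2.46
1.5 act 0.9 -2.3 F [-4.6  1.6  4.2] dy -2.46
3.0 act 0.9 -2.2 F [-8.7  2.   7.6] dy -2.46
4.5 act 1.0 -2.1 F [-11.7   2.6   8.1] dy -2.46
6.0 act 1.0 -2.0 F [-17.9   2.9  11.6] dy -2.46
7.5 act 1.2 -2.0 F [-21.5   3.1  14. ] dy -2.46
9.0 act 1.4 -1.9 F [-23.5   2.5  15.8] dy -2.08
end t 42.4 tcp [ 619.4 -303.7   52. ] F [-24.7   5.3  12.5] gw 0.562
actual x [ 1.37783828 -1.93490568 22.02231593]
```

Pack B clicked home too. Now the lamps, lamp at y≈77 onto hook0 first.

```bash
python3 rel.py; cat > l1.py <<'E'
from m import *
import sys
p,yaw={"0":((440,78,150.5),.24),"1":((435.5,204,150.5),.23),"2":((414.5,315.5,150.5),.40)}[sys.argv[1]]; h=int(sys.argv[2]); H=HOOK[h]
g=np.array(p)+[0,0,-33]
mv(g+[0,0,180],yaw); grip(1.0); line(g+[0,0,40],150); line(g,60); st("at lamp"); grip(0.0,45); st("gripped")
line(g+[0,0,170],150); 
f=frame(H,RY,(-95,0,5)); mv(f+[0,0,80],RY); line(f,100); robot.hold(.5); st("front")
e=frame(H,RY,(-95,0,38)); s=see("lamp0",e,n=3); print("expect",e.round(1),s)
c,ss=np.cos(RY),np.sin(RY)
for k,v in s.items():
    if v is not None: d=v-e; print(k,"local",(c*d[0]+ss*d[1]).round(1),(-ss*d[0]+c*d[1]).round(1))
print(see(f"hook{h}_seat",H,50))
for k in("top","side"):
    im=cv2.cvtColor(viewer.read_camera(k),cv2.COLOR_RGB2BGR); u,v=proj(k,H-[40,0,40]).astype(int)
    cv2.imwrite(f"pics/lf{sys.argv[1]}{k}.png",cv2.resize(im[v-45:v+45,u-55:u+55],None,fx=4,fy=4,interpolation=2))
a=[cv2.imread(f"pics/lf{sys.argv[1]}{k}.png")[:360,:380] for k in("top","side")]; cv2.imwrite(f"pics/lf{sys.argv[1]}.png",np.hstack(a)[:, :800])
E
python3 l1.py 0 0
```

```text
released t 43.8 tcp [ 618.8 -303.8  151.2] F [ 0.  -0.5 -0.6] gw 0.8
at lamp t 47.8 tcp [440.1  78.3 117.6] F [0.1 0.3 0.6] gw 1.001
gripped t 48.4 tcp [440.1  77.7 117.6] F [ 0.6 -1.6  1.2] gw 0.582
front t 51.7 tcp [512.3 105.1 200.1] F [-0.8 -0.8 -3.8] gw 0.585
expect [512.3 105.1 233. ] {'top': array([509. , 106.3, 229.1]), 'side': array([511.6, 103.5, 231.2])}
top local -3.4 1.0
side local -0.6 -1.6
{'top': None, 'side': array([607.3,  96.9, 194.2])}
```

View pics/lf0.png

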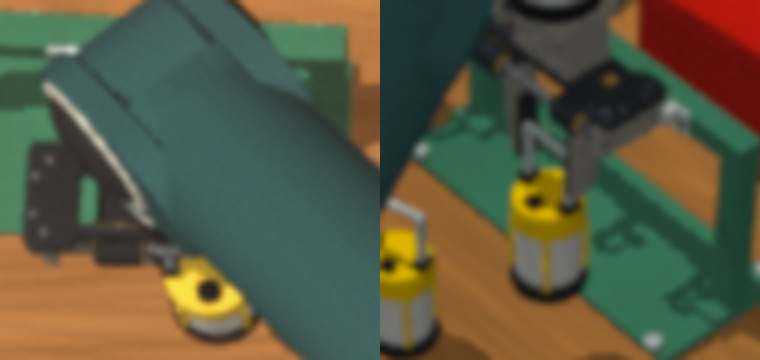

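The side view shows the lamp hanging upright in the grip, ring in front of hook0 at panel px (545,135), nothing fouled. Push in and press.

```bash
cat > l2.py <<'E'
from m import *
import sys
h=int(sys.argv[1]); H=HOOK[h]; X=float(sys.argv[2]) if len(sys.argv)>2 else -1.
c,s=np.cos(RY),np.sin(RY); loc=lambda v:np.array([c*v[0]+s*v[1],-s*v[0]+c*v[1],v[2]])
f0=loc(F())
for x in(-60,-40,-20,-10,X):
    line(frame(H,RY,(x,0,5)),60); f=loc(F())-f0; print("x",x,f.round(1))
    if np.linalg.norm(f)>8: st("STOP"); sys.exit(1)
z=38
while z>3:
    z-=3 if z>9 else 1.5
    line(frame(H,RY,(X,0,z-33)),30); f=loc(F())-f0; a=loc(tcp()-H); print(z,"act",a.round(1),"F",f.round(1))
    if abs(f[2])>22 or np.hypot(*f[:2])>20: print("STOP"); break
E
python3 l2.py 0
```

```text
x -60 [0.2 0.2 0.6]
x -40 [ 0.3  0.6 -0.3]
x -20 [ 0.3 -0.2 -0.7]
x -10 [ 0.4 -0.2  0.4]
x -1.0 [ 0.5 -0.2 -0. ]
35 act [-1.3 -0.1  1.7] F [1.1 1.6 0.2]
32 act [-1.   0.1 -1. ] F [0.8 0.4 0.9]
29 act [-0.7  0.1 -3.4] F [-0.4  0.2  6.1]
26 act [-0.9  0.4 -6.3] F [-1.4 -0.4  8.4]
23 act [-1.7  0.7 -9.7] F [-2.4  1.2  7.5]
20 act [ -2.4   0.9 -13.3] F [-4.2  1.1  6. ]
17 act [ -2.9   0.7 -16.8] F [-4.6  2.   5.1]
14 act [ -3.3   0.4 -20.4] F [-5.2  1.8  3.6]
11 act [ -1.1  -0.9 -23.3] F [ 0.1 -0.   1. ]
8 act [ -0.8  -0.4 -25.4] F [0.7 0.6 0.5]
6.5 act [ -1.   -0.1 -26.6] F [ 0.4  0.7 -0.6]
5.0 act [ -1.   -0.  -28.1] F [ 0.6  0.9 -0.4]
3.5 act [ -1.    0.  -29.5] F [1.1 0.5 0.9]
2.0 act [ -0.9   0.  -29.9] F [-2.7 -1.4  8.9]
```

Gate force appeared at z≈29, snapped shut at ~12, and the bar seated at ~3.3. Release and do the next lamp (checking the other lamp positions and pack states along the way).

```bash
cat > rel2.py <<'E'
from m import *
t=tcp(); grip(0.78); robot.hold(.2); line(t+[0,0,40],60); line(t+[0,0,130],150); st("released")
E
python3 rel2.py; python3 l1.py 1 1 && python3 l2.py 1
```

```text
released t 60.8 tcp [605.8  98.9 294.2] F [-0.5  0.9 -0.1] gw 0.785
at lamp t 64.0 tcp [435.6 204.3 117.6] F [-0.5 -1.4  0.8] gw 1.0
gripped t 64.7 tcp [435.6 203.7 117.5] F [-0.  -0.9  1.8] gw 0.582
front t 67.8 tcp [518.2 199.9 200.1] F [ 0.2  0.3 -3.8] gw 0.583
expect [518.2 199.9 233. ] {'top': array([513.5, 202.3, 229.1]), 'side': array([519.1, 201.3, 235. ])}
top local -4.8 2.1
side local 0.8 1.5
{'top': array([607.2, 193.7, 193.2]), 'side': array([615.8, 191.4, 195.6])}
x -60 [-0.   1.3 -0.1]
x -40 [-0.4  1.5  0.3]
x -20 [ 0.1  1.8 -1. ]
x -10 [-0.9  1.7 -1.3]
x -1.0 [-0.4  0.4  0.4]
35 act [-1.3 -0.1  1.7] F [-0.6  1.8  0.2]
32 act [-1.2 -0.1 -1.2] F [-0.4  1.   0.2]
29 act [-0.7  0.1 -3.4] F [-0.5  0.4  3.7]
26 act [-0.8  0.3 -6.5] F [-1.1  1.   5.9]
23 act [ -1.8   0.6 -10. ] F [-3.   1.9  4.7]
20 act [ -2.3   0.6 -13.5] F [-4.9  3.7  5.6]
17 act [ -2.2   0.3 -16.7] F [-5.3  2.8  3.5]
14 act [ -2.7  -0.2 -20.3] F [-6.   2.8  2.2]
11 act [ -0.4  -1.4 -23.3] F [ 0.9  1.6 -0.9]
8 act [ -0.7  -0.5 -25.4] F [-0.6  1.2 -0.7]
6.5 act [ -1.   -0.1 -26.6] F [-0.4  1.7 -0.8]
5.0 act [ -1.   -0.  -28.1] F [-1.1  2.3 -0.2]
3.5 act [ -1.    0.  -29.5] F [ 0.2  1.5 -0.6]
2.0 act [ -0.9   0.  -29.9] F [-3.  -0.4  7.1]
```

```bash
python3 rel2.py; python3 l1.py 2 2 && python3 l2.py 2
```

```text
released t 77.0 tcp [611.7 193.7 294.1] F [-0.2  0.8  0.2] gw 0.78
at lamp t 80.3 tcp [414.5 315.8 117.6] F [0.  1.1 0.7] gw 1.001
gripped t 81.0 tcp [414.7 315.3 117.5] F [-0.  -1.2  0.3] gw 0.582
front t 84.2 tcp [524.1 294.7 200.1] F [ 0.   0.4 -2.1] gw 0.582
expect [524.1 294.7 233. ] {'top': array([517.7, 298. , 234.4]), 'side': None}
top local -6.6 2.9
{'top': array([616.7, 286. , 194. ]), 'side': array([620.9, 282.1, 195.3])}
x -60 [-0.2  0.9 -0.1]
x -40 [-0.6  0.  -0.1]
x -20 [ 0.1 -0.1  0.6]
x -10 [ 0.4 -0.1 -0. ]
x -1.0 [-1.  -0.8  0.7]
35 act [-1.3 -0.1  1.6] F [ 0.  -0.4  0.3]
32 act [-1.2 -0.1 -1.2] F [-0.8 -0.1  0.4]
29 act [-0.7  0.2 -3.4] F [-0.3 -1.7  4.3]
26 act [-0.8  0.4 -6.4] F [-0.9 -0.2  6.6]
23 act [-1.7  0.7 -9.8] F [-2.5  0.6  6. ]
20 act [ -2.3   0.7 -13.3] F [-4.5  2.2  6.1]
17 act [ -2.3   0.3 -16.7] F [-5.9  1.2  4.6]
14 act [ -2.8  -0.3 -20.4] F [-6.6  0.9  3.3]
11 act [ -0.2  -1.6 -23.4] F [ 0.5 -0.1  0.4]
8 act [ -0.7  -0.6 -25.5] F [-1.2 -0.6  0.9]
6.5 act [ -1.   -0.1 -26.6] F [-0.4 -0.7  0.8]
5.0 act [ -1.   -0.1 -28.1] F [ 0.3 -0.6  0.3]
3.5 act [ -1.   -0.  -29.6] F [-1.1 -0.9  0.7]
2.0 act [ -0.9   0.1 -30. ] F [-2.3 -2.9  6.7]
```

```bash
python3 rel2.py; python3 - <<'E'
from m import *
j=list(robot.observe()["joints"]); j[0]=2.2; robot.goto_joints(j); st("clear")
a=save("top","fin_t"); b=save("side","fin_s")
for c,im,(u0,u1,v0,v1) in(("top",a,(190,500,150,290)),("side",b,(230,500,110,340))):
    k=min(790/(u1-u0),590/(v1-v0)); cv2.imwrite(f"pics/fin_{c}c.png",cv2.resize(cv2.cvtColor(im[v0:v1,u0:u1],cv2.COLOR_RGB2BGR),None,fx=k,fy=k,interpolation=2))
for n in("lamp0","pack0","wrench","pipe","flux","brick"):
    for c in("top","side"):
        print(n,c,[tuple(toworld(c,d["at"]).round(0).astype(int).tolist()) for d in viewer.pinpoint(n,c) if d["confidence"]>.5])
print({i:HOOK[i].round(0) for i in HOOK},{i:BAY[i].round(0) for i in BAY})
E
```

```text
released t 93.4 tcp [617.7 288.5 293.9] F [ 0.5  0.7 -0.6] gw 0.783
clear t 97.5 tcp [ -84.7 -676.4  294. ] F [-0.3 -0.4 -0.2] gw 0.778
lamp0 top [(324, 425, 149), (603, 101, 195), (235, 295, 145), (616, 291, 196), (606, 197, 196), (396, 542, 149), (626, 447, 147)]
lamp0 side [(612, 192, 201), (615, 294, 198), (332, 426, 152), (235, 297, 150), (397, 543, 147), (629, 448, 149)]
pack0 top [(631, -303, 29), (641, -112, 26)]
pack0 side [(644, -112, 30), (632, -307, 29)]
wrench top [(429, 9, -2), (471, -441, -2)]
wrench side [(426, 7, 3)]
pipe top [(495, 457, 2)]
pipe side []
flux top [(468, -435, -3)]
flux side [(474, -436, 0)]
brick top [(584, -492, -3)]
brick side [(595, -491, 0)]
{0: array([607.,  99., 195.]), 1: array([613., 194., 195.]), 2: array([619., 289., 195.])} {0: array([ 630., -303.,   30.]), 1: array([ 638., -208.,   30.]), 2: array([ 646., -113.,   30.])}
```

View pics/fin_topc.png

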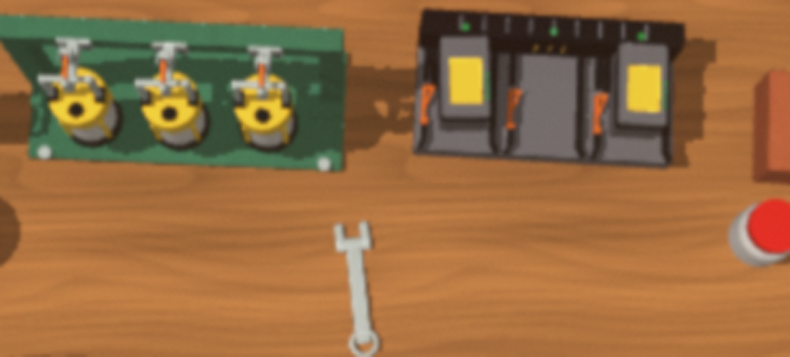

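View pics/fin_sidec.png

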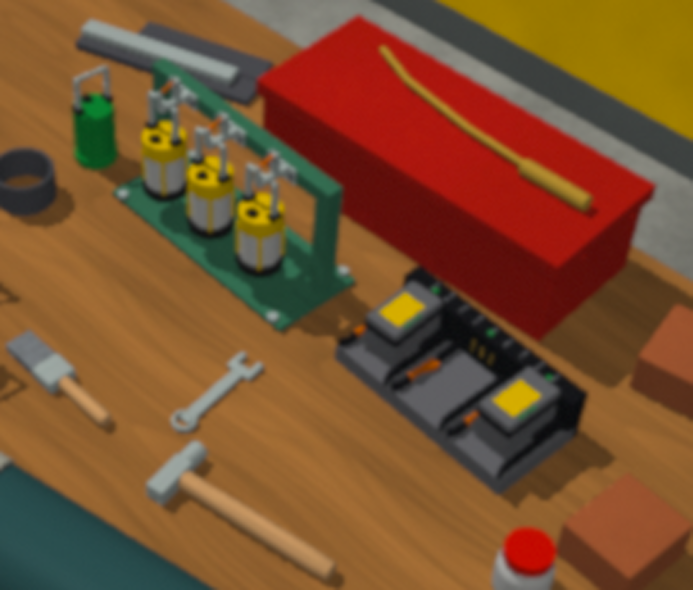

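The three lamps hang at top-crop px (82,105), (170,105) and (263,105), and both packs are home at (465,75) and (643,85) with the catches lying as in the empty bay. One look at the whole bench to be sure there is no third pack.

View pics/fin_t.png

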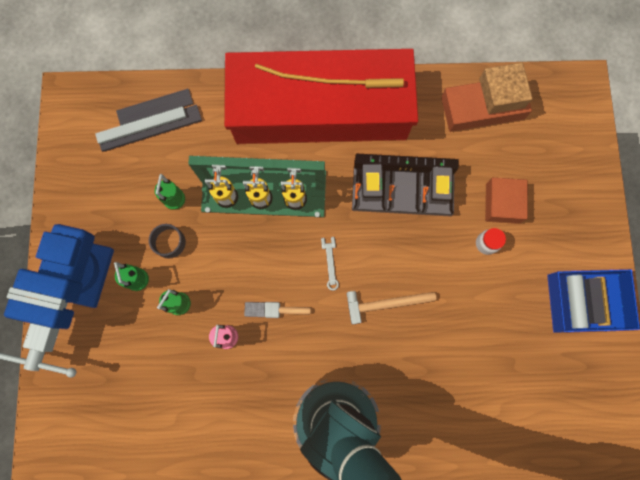

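The whole bench shows no other pack or yellow lamp; only the green and pink decoys remain (168,192), (130,277), (173,301) and (223,337). Handing in.

```bash
python3 -c "
from m import *
robot.job_done(); st('done')"
```

```text
the job is handed in; nothing more can be done
the job is handed in; nothing more can be done
```

I hung all three yellow lamps on hooks 0, 1 and 2 and slid both battery packs home in bays 2 and 0. The last clock reading was 97.5 s, just before I handed in. There was no third pack on the bench, and I left the green and pink look-alike lamps alone.

- **Lamps:** On each hook, the force showed the gate being pushed in, then dropping away at about 12 mm above the seat, and the bar touching the seat at about 3 mm. The last pictures show all three hanging upright. The networks put the bars within about 8 mm of the seats. The side camera missed the hook0 lamp, so only the top camera confirmed that one.
- **Packs:** Each showed the catch's release in the last few millimetres, then a firm stop. The last network readings are 1–5 mm from the corrected home points, which is within their own error. The catches look the same as in the empty bay; I couldn't read the joint values themselves.
- **Things to leave alone:** The spanner, jar and brick read within about 4 mm of their start positions in both cameras. The pipe did too, but in the final check only the top camera found it.
- **Disagreements:** The two cameras differed by up to about 9 mm in x. I averaged them and corrected the charger position by about 2 mm from the contact stop. My automatic edge fit for the packs was poor, so I took their angles from the label edges instead.

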